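# Open the square bottle in the pull-out tray

## Robot

A 6-joint arm with a two-finger parallel gripper is mounted at the origin on the work surface. World frame = base frame: x ahead of the robot, y to its left, z up, the work surface at z = 0. Lengths are in m, angles in rad, forces in N, time in s.
With the tool pointing down it reaches from about 0.25 to 0.775 m from the base axis. Payload 4 kg.
Tool frame: the origin (TCP) lies between the finger pads; the fingertips stand 14 mm ahead of it and the grasp point (between the pads) lies 5 mm behind it (tip_reach is the distance from the TCP to the fingertips, in m); z points along the fingers, y is the line along which they close (so a half turn about z gives the same grasp; the last joint's range is limited). The gripper opens to 94 mm and grips with 3 to 60 N. Pads are 16 mm wide; open, the fingers measure 119 mm over their backs; the gripper's body (75 mm by 177 mm) begins 78 mm behind the grasp point.
Start: joints at [1.111, 0.087, 1.371, -0, 1.684, -0.103], TCP at [0.192, 0.515, 0.22] pointing down, gripper open.
Joint ranges: [-3.1, 3.1], [-0.76, 2.03], [0.27, 2.55], [-1.08, 4.22], [0.17, 2.65], [-2.57, 2.57]. Speed limits (rad/s): [2.79, 2.79, 3.14, 3.14, 3.14, 3.14].

## Interface

Orientations are given as [roll, pitch, yaw] about the fixed x, y, z axes, in that order (R = Rz(yaw) Ry(pitch) Rx(roll)).
In Python, from bench import * gives the robot as it stands. The module is installed in compiled form; this text tells all that it offers.
- The arm moves only by the tool servo_tool, never from a script. Its argument "targets" is a list of rows, each a list of 4 numbers: the shift along the tool's x, y, z in cm, then the turn about the tool's z in degrees. A call has 1 to 8 rows; each row is the pose to reach, as a shift and turn from the pose commanded when the call began, along the tool's axes at that moment; what a row does not reach only later rows make up. A row lasts 1/8 s, in which the tool goes at most 62.5 mm and 10.7 degrees, less where a joint would pass 70% of its speed; a pose out of reach is approached as far as the arm can. A call with a gripper value outside its range is refused whole. "claw" is the closure in counts, from 0 (fully open) to 255 (shut), set as the call begins (left out, the last holds). The fingers move at their own pace and stop on an object; the grip force is fixed at half the most. Time passes only in rows, so rows that repeat a pose let the fingers close. It gives the time, the measured TCP pose, the force, the opening and the grip force at its end, in the units of the state.
- get_obs(): the state, without advancing time (a new reading comes with each control period).
- snapshot(name): name is "scene" or "top"; returns the picture (384x512x3 uint8, blue, green, red); there is no depth.
- camera_model(name): a dict with "camera_matrix" (3x3 intrinsics, pixels), "camera_from_world" (4x4, takes a point from world to camera coordinates). Camera axes: x right, y up, looking along -z (the intrinsics and any distortion apply to the point x, -y, -z); pixel columns grow to the right and rows downward; lengths in m; the calibration is good to about 2 mm. A picture is of the moment at which its call begins. camera_model takes no time and is no camera call.
- close_job(): hands the job in; it is judged then, once.
The state is a dict: "time": time; "joint_positions": joint angles; "qvel": joint speeds; "joint_torque": joint torques, N m; "tool_pos": TCP position; "ee_rot": TCP orientation; "wrist_force": force on the tool from outside, world axes, zero at the start; "wrist_torque": the same for the moment, N m; "width": finger opening in m; "finger_force": force on a finger pad.
Only numpy, scipy, OpenCV 4.12 (cv2) and the standard library are available. Lean on these libraries where they do the work, as an engineer would, in place of code of your own. Each camera call takes 0.05 s, during which the arm holds its last target. There are 200 camera calls.

## Task

The square bottle strapped into the tray is due for a refill: unscrew its lid, turning it anticlockwise until the thread lets go, lift it off, and set it down gently, flat and open side down, inside the soap dish. Let go of it and leave the lint brush and the hook strip where they lie.

Things in the scene. Friction and masses are not known exactly. Their poses are not given: they have to be found in the camera images.
- tray: open grey plastic tray, 420 (x) x 660 (y) x 40 mm high, walls and floor 5 mm thick, fixed on the rack board; origin at the centre of its underside, its axes are the world's
- bottle: square yellow plastic bottle, 84 x 84 mm, foot plate 90 x 90 mm, strapped rigidly (cannot turn or move), standing on the tray's floor in its left or right half. Origin at the centre of its underside, z up along the neck's axis. Square body up to 90 mm, conical shoulder to 105 mm, threaded neck (36 mm across, 44 mm over the thread) to 145 mm above the origin
- lid_center (a point): centre (half-way up) of the lid: a round ribbed aluminium screw lid, 56 mm across, 43 mm high, closed top, open below, 75 to 155 g; z up through its top. Screwed home at the start, this point is 128.5 mm above the bottle's underside, on its axis; the lid's lower edge is then 2 mm above the top of the shoulder
- dish_floor (a point): centre of the upper face of the floor of the loose white ceramic soap dish: oblong and shallow, 150 mm long (its x axis) x 110 mm wide (its y) x 18 mm high, floor 8 mm thick, rim 8 mm thick standing 10 mm above the floor (flat area inside 134 x 94 mm); 0.4 kg; on the tray's floor, in the half away from the bottle
- lint_brush: orange lint brush, 182 mm long (along its y), 48 mm wide, 22 mm high, lying along the far wall of the tray; origin on its underside near its middle. To be left alone
- hook_strip: aluminium strip 160 mm long (along its x), 28 mm wide, with three upturned hooks, 36 mm high in all, lying in the middle of the tray; origin at the centre of its underside. To be left alone
- bottle_mouth (a point): centre of the top of the bottle's neck, 145 mm above its underside. Right-hand coarse thread: turned anticlockwise seen from above the lid rises 17 mm a turn (2.7 mm per rad) and comes free after about 1.3 turns (8 to 8.6 rad, 22 mm up); it is then lifted straight up and clears the neck 40 mm above home. It turns easily, is about 1 mm loose, and stays put when let go part-way
There are look-alikes about, which are no part of the job. Of the things shaped like the part that bears lid_center, the aluminium one is meant. Of the things shaped like the part that bears dish_floor, the white one is meant.

How it is judged:
On the way, in this order (a step that is already met when the one before it is completed fails the run):
1. the lid has come part of the way up the thread, still upright on the neck (z of lid_center in the frame of bottle above 0.1385 m and horizontal distance between lid_center and bottle below 0.006 m and angle between lid_center's own z axis and vertical below 0.2 rad), for 0.1 s.
2. the lid is off, clear above the neck (z of lid_center in the frame of bottle above 0.1685 m), for 0.1 s.
At the end, for the whole second after the job is handed in: The lid stands flat (within 5 degrees) on the floor of the soap dish, open side down, wholly inside the rim (height within 4 mm of standing on the floor), at rest and let go; the dish still lies flat (angle between lid_center's own z axis and vertical below 0.09 rad and z of lid_center in the frame of dish_floor between 0.0175 and 0.0255 m and x of lid_center in the frame of dish_floor between -0.045 and 0.045 m and y of lid_center in the frame of dish_floor between -0.025 and 0.025 m and angle between dish_floor's own z axis and vertical below 0.06 rad and linear speed of lid below 0.02 m/s); the robot touches nothing.
It fails at once if the lint brush was shifted by more than 30 mm (distance of lint_brush from where it was at the start of the episode above 0.03 m).
It fails at once if the hook strip was shifted by more than 30 mm (distance of hook_strip from where it was at the start of the episode above 0.03 m).
It fails at once if the lid was dropped (falling freely faster than 0.7 m/s, that is from more than about 25 mm) (contact force between lid and the fingers below 0.01 N and linear speed of lid above 0.7 m/s).
It also fails if it takes over 72 s, if anything falls off the work surface, if the arm or the gripper's body presses on something with over 40 N, if the wrist force passes 120 N, or if a joint passes its speed limit or range.

## Working session

There is one attempt and no reset: what is moved stays moved. The work goes in short steps, Python scripts to look and compute and a tool call to move; the robot and the scene stay as the last step left them, time stands still between calls to the robot, and variables do not carry over. Pictures are saved under pics/ and viewed, at most 10 in all, crops included, and the job is handed in when it is done.

Besides the shell and the picture viewer there is one more tool, called after "Request:" as name(argument=value, ...), one argument or row to a line, values as JSON. servo_tool: Moves the arm, as the interface text tells. Its arguments: {"type":"object","properties":{"targets":{"type":"array"},"claw":{"type":"number"}},"required":["targets"]}

```bash
mkdir -p pics
python3 - <<'E'
from bench import *
import cv2,numpy as np
o=get_obs();print(o)
for n in("scene","top"):
    cv2.imwrite(f"pics/{n}0.png",snapshot(n)); m=camera_model(n);print(n,{k:np.round(v,4) for k,v in m.items()})
E
```

```text
{'time': 0.0, 'joint_positions': array([ 1.11090579e+00,  8.79267124e-02,  1.37219461e+00, -4.38136651e-05,
        1.68359875e+00, -1.03108960e-01]), 'qvel': array([-8.27383650e-05,  1.31728883e-04,  7.45982337e-04,  1.53550272e-03,
       -2.73358763e-04, -2.67548535e-03]), 'joint_torque': array([-4.93140487e-04, -3.40180635e+01, -3.02429187e+01,  7.17048207e-02,
        3.30773159e-02, -1.41113924e-04]), 'tool_pos': array([0.19189177, 0.51490314, 0.21834986]), 'ee_rot': array([-3.13947205e+00, -1.75652891e-04,  2.78480601e+00]), 'wrist_force': array([-0.03620436, -0.1749684 , -0.54359247]), 'wrist_torque': array([ 0.05171628, -0.00598182, -0.02288418]), 'finger_force': 0.0, 'width': 0.09382732905708986}
scene {'camera_matrix': array([[463.6225,   0.    , 255.5482],
       [  0.    , 463.6225, 194.2017],
       [  0.    ,   0.    ,   1.    ]]), 'camera_from_world': array([[-4.9430e-01,  8.6930e-01, -1.3000e-03,  3.6460e-01],
       [-6.1310e-01, -3.4760e-01,  7.0950e-01,  2.5810e-01],
       [ 6.1630e-01,  3.5150e-01,  7.0470e-01, -1.8564e+00],
       [ 0.0000e+00,  0.0000e+00,  0.0000e+00,  1.0000e+00]])}
top {'camera_matrix': array([[432.7363,   0.    , 261.7692],
       [  0.    , 432.7363, 184.9362],
       [  0.    ,   0.    ,   1.    ]]), 'camera_from_world': array([[ 0.019 , -0.9998,  0.0068, -0.0691],
       [ 0.9959,  0.0195,  0.088 , -0.6267],
       [-0.0881,  0.005 ,  0.9961, -1.21  ],
       [ 0.    ,  0.    ,  0.    ,  1.    ]])}
```

View pics/scene0.png

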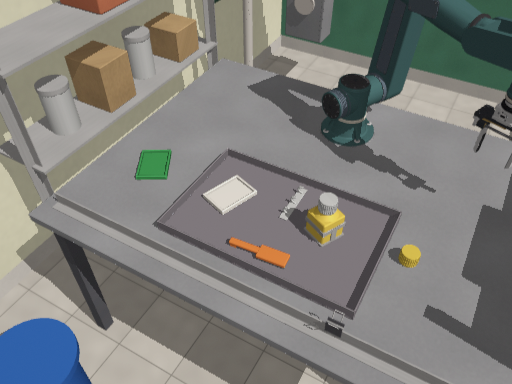

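View pics/top0.png

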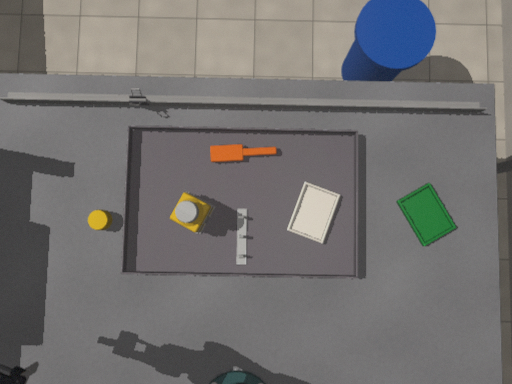

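The pictures show two lids: the grey aluminium one on the bottle (top 186,212; scene 328,203) and a yellow one on the table (top 98,220). There are also two dishes: the white one in the tray (top 314,213; scene 230,194) and a green one outside it (top 427,214). The aluminium lid and the white dish fit the description. I'll confirm this in one crop.

Run:
```python
import cv2,numpy as np
t=cv2.imread("pics/top0.png");s=cv2.imread("pics/scene0.png")
r=lambda a:cv2.resize(a,(400,300),interpolation=cv2.INTER_CUBIC)
a=np.hstack([r(t[182:242,150:230]),r(t[174:252,264:368])])
b=np.hstack([r(s[185:251,284:372]),r(s[164:224,190:270])])
cv2.imwrite("pics/crop.png",np.vstack([a,b]))
```

```text
(no output)
```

View pics/crop.png

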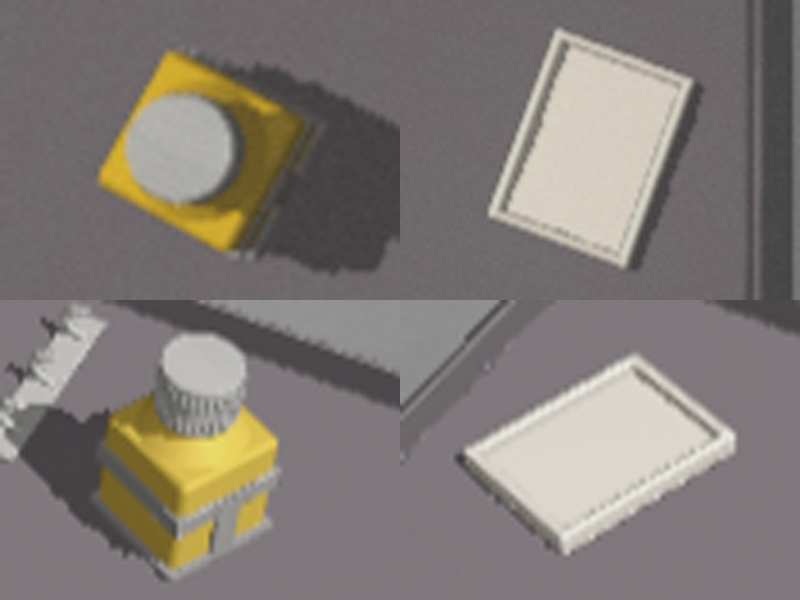

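```bash
cat > h.py <<'E'
from bench import *
import cv2,numpy as np
def P(n):
    m=camera_model(n);return m["camera_matrix"]@(np.diag([1,-1,-1.])@m["camera_from_world"][:3])
def tri(a,b):
    X=cv2.triangulatePoints(P("top"),P("scene"),np.float64(a),np.float64(b)).ravel();return X[:3]/X[3]
def ray(n,uv,z):  # intersection with plane z
    p=P(n);A=np.c_[p[:,:2],-np.r_[uv,1]];return np.linalg.solve(A,-(p[:,2]*z+p[:,3]))[:2]
def proj(n,X):
    q=P(n)@np.r_[X,1];return q[:2]/q[2]
E
python3 - <<'E'
from h import *
np.set_printoptions(precision=4,suppress=True)
lt=[185.4,211.2];ls=[328.3,197.5]
X=tri(lt,ls);print("lid top",X,proj("top",X),proj("scene",X))
ct=(np.array([[158,30],[293,80],[232,268],[90,214]])+.5)/3.846-.5+[264,174]
cs=(np.array([[233,52],[335,135],[165,240],[65,155]])+.5)/5-.5+[190,164]
print("dish corner",np.array([tri(a,b) for a,b in zip(ct,cs[[3,0,1,2]])]));
D=tri(ct.mean(0),cs.mean(0));print("dish",D)
for z in(.023,.03):
  T=np.array([ray("top",c,z) for c in ct]);S=np.array([ray("scene",c,z) for c in cs]);print(z,T.mean(0),S.mean(0),np.linalg.norm(np.diff(T,axis=0),axis=1))
for z in (.155,.16,.17):print(z,ray("top",lt,z),ray("scene",ls,z))
E
```

```text
lid top [0.5455 0.1362 0.1607] [185.3446 211.224 ] [328.2544 197.5022]
dish corner [[ 0.6535 -0.2037  0.0959]
 [ 0.5789 -0.2125  0.138 ]
 [ 0.4456 -0.2068 -0.0524]
 [ 0.5363 -0.1898 -0.081 ]]
dish [ 0.5531 -0.2073  0.02  ]
0.023 [ 0.5537 -0.2075] [ 0.5536 -0.2054] [0.1072 0.147  0.112 ]
0.03 [ 0.5535 -0.2066] [ 0.5594 -0.2014] [0.1066 0.1461 0.1114]
0.155 [0.5457 0.137 ] [0.5399 0.1346]
0.16 [0.5455 0.1361] [0.5447 0.1361]
0.17 [0.5453 0.1344] [0.5544 0.1391]
```

The crop confirms it: a ribbed aluminium lid sits on the bottle, and the white dish is in the tray.

```bash
cat >> h.py <<'E'
from scipy.spatial.transform import Rotation as Ro
np.set_printoptions(precision=3,suppress=True)
def go(t,yaw=None):
    o=get_obs();R=Ro.from_euler("xyz",o["ee_rot"]).as_matrix()
    d=R.T@(np.array(t)-o["tool_pos"])*100
    print("cm",d,"rows",np.linalg.norm(d)/6.25,"yaw",o["ee_rot"][2],"j6",o["joint_positions"][5],"t",o["time"],"pos",o["tool_pos"],"rot",o["ee_rot"])
E
python3 -c "
from h import *
go([.5455,.1366,.22])"
```

```text
cm [-46.347 -23.101  -0.119] rows 8.285599008957256 yaw 2.784759623575304 j6 -0.10307748177302258 t 0.1 pos [0.192 0.515 0.218] rot [-3.14  -0.     2.785]
```

Request:
servo_tool(
  targets=[
    [-4,-2,0,10],
    [-9,-4.5,0,20],
    [-14,-7,0,30],
    [-19,-9.5,0,40],
    [-24,-12,0,50],
    [-29,-14.5,0,60],
    [-34,-17,0,70],
    [-39,-19.5,0,80],
  ],
  claw=0,
)

```text
time: 1.1
tool_pos: [0.4902, 0.1949, 0.219]
ee_rot: [-3.141, -0.0, 1.383]
wrist_force: [-0.1, -0.2, 0.0]
width: 0.0942
finger_force: 0.0
```

```bash
python3 -c "
from h import *
go([.5455,.1366,.22])"
```

```text
cm [-4.692  6.52  -0.101] rows 1.285282601250947 yaw 1.3826674247758373 j6 0.45883840268528603 t 1.1 pos [0.49  0.195 0.219] rot [-3.141 -0.     1.383]
```

Request:
servo_tool(
  targets=[
    [-2.4,3.3,0,10],
    [-4.7,6.5,0,20],
    [-4.7,6.5,0,30],
    [-4.7,6.5,0,40],
    [-4.7,6.5,0,50],
    [-4.7,6.5,0,60],
    [-4.7,6.5,0,70],
    [-4.7,6.5,0,80],
  ],
)

```text
time: 2.1
tool_pos: [0.5445, 0.1384, 0.2188]
ee_rot: [3.141, 0.001, -0.014]
wrist_force: [-0.1, 0.3, -0.5]
width: 0.0941
finger_force: 0.0
```

Request:
servo_tool(
  targets=[
    [0,0,0,10],
    [0,0,0,20],
    [0,0,0,30],
    [0,0,0,35],
    [0,0,0,35],
    [0,0,0,35],
  ],
)

```text
time: 2.85
tool_pos: [0.5447, 0.1384, 0.2191]
ee_rot: [3.141, 0.001, -0.617]
wrist_force: [0.8, 0.8, 0.1]
width: 0.094
finger_force: 0.0
```

Run:
```python
from h import *
go([.5455,.1366,.134])
t=snapshot("top");s=snapshot("scene")
r=lambda a:cv2.resize(a,(400,300),interpolation=cv2.INTER_CUBIC)
cv2.imwrite("pics/above.png",np.hstack([r(t[167:257,130:250]),r(s[161:251,260:380])]))
```

```text
cm [0.175 0.099 8.511] rows 1.362127866972308 yaw -0.6173091773580384 j6 2.3360166202321917 t 2.85 pos [0.545 0.138 0.219] rot [ 3.141  0.001 -0.617]
```

View pics/above.png

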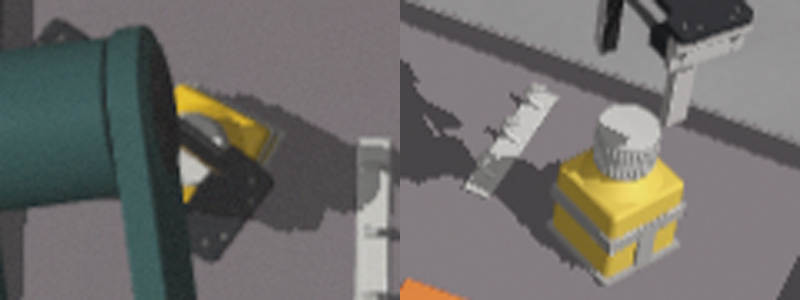

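Run:
```python
from h import *
o=get_obs();R=Ro.from_euler("xyz",o["ee_rot"]).as_matrix()
print(proj("scene",[.5455,.1366,.205]))
for sg in(1,-1):
    q=o["tool_pos"]+R@[0,sg*.053,.014]
    print(q,(proj("scene",q)-[260,161])*3.333+[400,0])
```

```text
[330.079 186.663]
[0.514 0.095 0.205] [604.234  47.703]
[0.575 0.182 0.205] [669.262 125.257]
```

The fingers project where the calibration predicts and straddle the lid, so I'll descend.

Request:
servo_tool(
  targets=[
    [0.1,0,1.5,0],
    [0.1,0,3,0],
    [0.1,0,4.5,0],
    [0.1,0,5.5,0],
    [0.1,0,6.5,0],
    [0.1,0,7.5,0],
    [0.1,0,8.3,0],
    [0.1,0,8.3,0],
  ],
)

```text
time: 3.95
tool_pos: [0.5452, 0.1378, 0.1357]
ee_rot: [3.141, 0.001, -0.619]
wrist_force: [-0.4, -0.6, 0.2]
width: 0.0938
finger_force: 0.0
```

Request:
servo_tool(
  targets=[
    [0,0,0,0],
    [0,0,0,0],
    [0,0,0,0],
    [0,0,0,0],
    [0,0,0,0],
    [0,0,0,0],
  ],
  claw=255,
)

```text
time: 4.7
tool_pos: [0.5448, 0.1364, 0.1366]
ee_rot: [3.138, 0.0, -0.619]
wrist_force: [-3.2, -4.4, 2.3]
width: 0.0554
finger_force: 30.0
```

Request:
servo_tool(
  targets=[
    [0,0.12,-0.05,-10],
    [0,0.12,-0.1,-20],
    [0,0.12,-0.14,-30],
    [0,0.12,-0.19,-40],
    [0,0.12,-0.24,-50],
    [0,0.12,-0.28,-60],
    [0,0.12,-0.33,-70],
    [0,0.12,-0.38,-80],
  ],
)

```text
time: 5.7
tool_pos: [0.5446, 0.1367, 0.1397]
ee_rot: [-3.141, 0.001, 0.783]
wrist_force: [-0.7, -1.2, -0.6]
width: 0.0553
finger_force: 30.0
```

Forces are low and the rotation follows well. I'll keep turning.

Request:
servo_tool(
  targets=[
    [0,0,-0.05,-10],
    [0,0,-0.1,-20],
    [0,0,-0.14,-30],
    [0,0,-0.19,-40],
    [0,0,-0.24,-50],
    [0,0,-0.28,-60],
    [0,0,-0.33,-70],
    [0,0,-0.38,-80],
  ],
)

```text
time: 6.7
tool_pos: [0.5444, 0.137, 0.1434]
ee_rot: [-3.14, -0.001, 2.18]
wrist_force: [-1.7, -1.2, -0.5]
width: 0.0555
finger_force: 30.0
```

Request:
servo_tool(
  targets=[
    [0,0,-0.05,-10],
    [0,0,-0.1,-20],
    [0,0,-0.14,-30],
    [0,0,-0.19,-40],
    [0,0,-0.24,-50],
    [0,0,-0.28,-60],
    [0,0,-0.33,-70],
    [0,0,-0.38,-80],
  ],
)

```text
time: 7.7
tool_pos: [0.544, 0.1365, 0.1471]
ee_rot: [3.141, -0.003, -2.708]
wrist_force: [-2.5, -2.1, -1.9]
width: 0.0558
finger_force: 30.0
```

Request:
servo_tool(
  targets=[
    [0,0,-0.05,-10],
    [0,0,-0.1,-20],
    [0,0,-0.14,-28],
    [0,0,-0.14,-28],
    [0,0,-0.14,-28],
  ],
)

```text
time: 8.32
tool_pos: [0.5444, 0.1363, 0.1486]
ee_rot: [3.141, -0.002, -2.226]
wrist_force: [-2.1, -3.2, -2.5]
width: 0.0558
finger_force: 30.0
```

Run:
```python
from h import *
go([.5455,.1366,.134])
o=get_obs();print(o["wrist_force"],o["wrist_torque"])
t=snapshot("top");s=snapshot("scene")
r=lambda a:cv2.resize(a,(400,300),interpolation=cv2.INTER_CUBIC)
cv2.imwrite("pics/t1.png",np.hstack([r(t[167:257,130:250]),r(s[161:251,260:380])]))
```

```text
cm [-0.092 -0.074  1.456] rows 0.2337986955152245 yaw -2.2264026603304727 j6 -2.3411008877927673 t 8.325 pos [0.544 0.136 0.149] rot [ 3.141 -0.002 -2.226]
[-2.101 -3.241 -2.477] [-0.456  0.401  0.003]
```

View pics/t1.png

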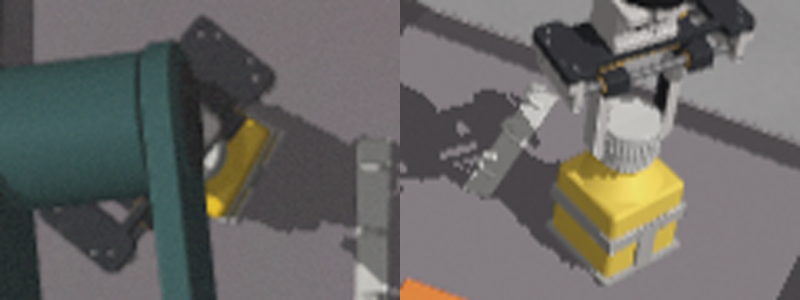

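The lid has risen with the gripper: its rim is about 10 crop-px higher at (632,165). Now I'll release, wind back and regrasp.

Request:
servo_tool(
  targets=[
    [0,0,0,0],
    [0,0,0,0],
    [0,0,0,10],
    [0,0,0,20],
    [0,0,0,30],
    [0,0,0,40],
    [0,0,0,50],
    [0,0,0,60],
  ],
  claw=60,
)

```text
time: 9.43
tool_pos: [0.5457, 0.1376, 0.1501]
ee_rot: [3.14, 0.002, 3.006]
wrist_force: [0.5, 0.2, -0.1]
width: 0.0721
finger_force: 0.0
```

Request:
servo_tool(
  targets=[
    [0,0,0,10],
    [0,0,0,20],
    [0,0,0,30],
    [0,0,0,40],
    [0,0,0,50],
    [0,0,0,60],
    [0,0,0,70],
    [0,0,0,80],
  ],
)

```text
time: 10.42
tool_pos: [0.5457, 0.1376, 0.1502]
ee_rot: [3.139, -0.001, 1.61]
wrist_force: [-0.0, 0.4, 0.1]
width: 0.0716
finger_force: 0.0
```

Request:
servo_tool(
  targets=[
    [0,0,0,10],
    [0,0,0,20],
    [0,0,0,30],
    [0,0,0,40],
    [0,0,0,50],
    [0,0,0,60],
    [0,0,0,70],
    [0,0,0,80],
  ],
)

```text
time: 11.42
tool_pos: [0.5457, 0.1376, 0.1501]
ee_rot: [-3.141, -0.003, 0.214]
wrist_force: [-0.7, -0.6, 0.0]
width: 0.072
finger_force: 0.0
```

Request:
servo_tool(
  targets=[
    [0,0,0,10],
    [0,0,0,20],
    [0,0,0,30],
    [0,0,0,40],
    [0,0,0,48],
    [0,0,0,48],
    [0,0,0,48],
  ],
)

```text
time: 12.3
tool_pos: [0.5453, 0.1372, 0.1497]
ee_rot: [-3.14, -0.001, -0.617]
wrist_force: [0.0, 0.0, 0.0]
width: 0.0715
finger_force: 0.0
```

Request:
servo_tool(
  targets=[
    [0,0,0,0],
    [0,0,0,0],
    [0,0,0,0],
    [0,0,0,0],
    [0,0,0,0],
  ],
  claw=255,
)

```text
time: 12.92
tool_pos: [0.5447, 0.1365, 0.1493]
ee_rot: [3.141, 0.0, -0.619]
wrist_force: [-2.7, -1.6, 0.7]
width: 0.0555
finger_force: 30.0
```

Run:
```python
from h import *
go([.5455,.1366,.134])
```

```text
cm [ 0.058 -0.05   1.527] rows 0.24467714383470754 yaw -0.6187118806989946 j6 2.3344441636697852 t 12.925 pos [0.545 0.137 0.149] rot [ 3.141  0.    -0.619]
```

Request:
servo_tool(
  targets=[
    [0,0.07,-0.05,-10],
    [0,0.07,-0.1,-20],
    [0,0.07,-0.14,-30],
    [0,0.07,-0.19,-40],
    [0,0.07,-0.24,-50],
    [0,0.07,-0.28,-60],
    [0,0.07,-0.33,-70],
    [0,0.07,-0.38,-80],
  ],
)

```text
time: 13.92
tool_pos: [0.5443, 0.1367, 0.1531]
ee_rot: [-3.141, -0.0, 0.784]
wrist_force: [-1.5, -0.8, 1.3]
width: 0.0554
finger_force: 30.0
```

Request:
servo_tool(
  targets=[
    [0,0,-0.05,-10],
    [0,0,-0.1,-20],
    [0,0,-0.14,-30],
    [0,0,-0.19,-40],
    [0,0,-0.24,-50],
    [0,0,-0.28,-60],
    [0,0,-0.33,-70],
    [0,0,-0.38,-80],
  ],
)

```text
time: 14.92
tool_pos: [0.5442, 0.1366, 0.1569]
ee_rot: [-3.141, -0.001, 2.18]
wrist_force: [-2.1, -0.8, 0.4]
width: 0.0554
finger_force: 30.0
```

Request:
servo_tool(
  targets=[
    [0,0,-0.05,-10],
    [0,0,-0.1,-20],
    [0,0,-0.14,-30],
    [0,0,-0.19,-40],
    [0,0,-0.24,-50],
    [0,0,-0.28,-60],
    [0,0,-0.33,-70],
    [0,0,-0.38,-80],
  ],
)

```text
time: 15.92
tool_pos: [0.5444, 0.1364, 0.1607]
ee_rot: [3.141, -0.0, -2.707]
wrist_force: [-1.2, -0.1, 0.7]
width: 0.0554
finger_force: 30.0
```

Request:
servo_tool(
  targets=[
    [0,0,-0.05,-10],
    [0,0,-0.1,-20],
    [0,0,-0.12,-25],
    [0,0,-0.12,-25],
  ],
)

```text
time: 16.42
tool_pos: [0.5448, 0.1363, 0.1619]
ee_rot: [-3.141, 0.0, -2.278]
wrist_force: [-0.8, -1.9, 0.3]
width: 0.0555
finger_force: 30.0
```

Request:
servo_tool(
  targets=[
    [0,0,-0.1,0],
    [0,0,-0.2,0],
    [0,0,-0.3,0],
    [0,0,-0.4,0],
    [0,0,-0.5,0],
  ],
)

```text
time: 17.05
tool_pos: [0.5446, 0.1364, 0.1669]
ee_rot: [3.142, 0.0, -2.277]
wrist_force: [-0.0, 0.2, -2.3]
width: 0.0552
finger_force: 30.0
```

The lid is free: the wrist carries only about its weight. I'll lift it clear.

Request:
servo_tool(
  targets=[
    [0,0,-0.5,0],
    [0,0,-1,0],
    [0,0,-1.6,0],
    [0,0,-2.4,0],
    [0,0,-3.4,0],
    [0,0,-4.6,0],
    [0,0,-5.8,0],
    [0,0,-5.8,0],
  ],
)

```text
time: 18.05
tool_pos: [0.5453, 0.1364, 0.2268]
ee_rot: [-3.139, 0.003, -2.277]
wrist_force: [-0.3, -0.0, -2.7]
width: 0.056
finger_force: 30.0
```

Run:
```python
from h import *
go([.5537,-.2070,.22])
t=snapshot("top");s=snapshot("scene")
r=lambda a:cv2.resize(a,(400,300),interpolation=cv2.INTER_CUBIC)
cv2.imwrite("pics/t2.png",np.hstack([r(t[167:257,130:250]),r(s[146:236,270:390])]))
```

```text
cm [ 25.595 -22.914   0.663] rows 5.497557576317436 yaw -2.2766566344697066 j6 -2.2914773785814444 t 18.05 pos [0.545 0.136 0.227] rot [-3.139  0.003 -2.277]
```

View pics/t2.png

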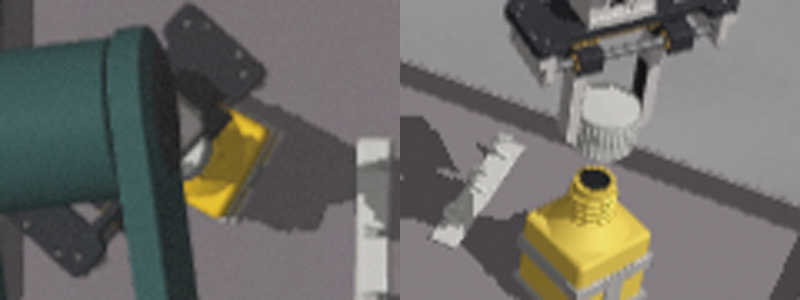

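The lid is off and hangs level in the fingers, with the open neck visible at crop (597,182). I'll carry it to the dish while turning the fingers onto the dish's long axis.

Request:
servo_tool(
  targets=[
    [1.6,-1.4,0,10],
    [4.8,-4.3,0,20],
    [8.5,-7.6,0,30],
    [12.5,-11.2,0,40],
    [16.5,-14.8,0,50],
    [20.5,-18.3,0,60],
    [23.8,-21.3,0,70],
    [25.6,-22.9,0,80],
  ],
)

```text
time: 19.15
tool_pos: [0.5521, -0.2094, 0.2236]
ee_rot: [-3.141, -0.002, 2.602]
wrist_force: [0.7, 0.2, -1.1]
width: 0.0554
finger_force: 30.0
```

Request:
servo_tool(
  targets=[
    [0,0,0,10],
    [0,0,0,20],
    [0,0,0,30],
    [0,0,0,40],
    [0,0,0,50],
    [0,0,0,60],
    [0,0,0,70],
    [0,0,0,77],
  ],
)

```text
time: 20.15
tool_pos: [0.5524, -0.2069, 0.2238]
ee_rot: [-3.14, -0.0, 1.262]
wrist_force: [-0.0, -0.1, -2.1]
width: 0.0555
finger_force: 30.0
```

Request:
servo_tool(
  targets=[
    [0,0,0,0],
    [0,0,0,0],
  ],
)

```text
time: 20.4
tool_pos: [0.5526, -0.207, 0.2244]
ee_rot: [-3.141, -0.0, 1.268]
wrist_force: [0.5, 1.1, -0.7]
width: 0.055
finger_force: 30.0
```

Run:
```python
from h import *
go([.5537,-.2070,.08]);print(get_obs()["width"],get_obs()["wrist_force"])
```

```text
cm [ 0.029  0.118 14.435] rows 2.3097596488049836 yaw 1.2681164096972424 j6 -0.15182608464293645 t 20.4 pos [ 0.553 -0.207  0.224] rot [-3.141 -0.     1.268]
0.05501685071271427 [ 0.516  1.105 -0.702]
```

Request:
servo_tool(
  targets=[
    [0,0.1,2,0],
    [0,0.1,5,0],
    [0,0.1,8,0],
    [0,0.1,11,0],
    [0,0.1,13.5,0],
    [0,0.1,15.5,0],
    [0,0.1,16.5,0],
    [0,0.1,16.5,0],
  ],
)

```text
time: 21.4
tool_pos: [0.5533, -0.2071, 0.0591]
ee_rot: [-3.14, -0.0, 1.267]
wrist_force: [-0.4, -0.2, -1.2]
width: 0.0555
finger_force: 30.0
```

Run:
```python
from h import *
go([.5537,-.2070,.037])
t=snapshot("top");s=snapshot("scene")
r=lambda a:cv2.resize(a,(400,300),interpolation=cv2.INTER_CUBIC)
cv2.imwrite("pics/t3.png",np.hstack([r(t[167:257,254:374]),r(s[141:231,180:300])]))
```

```text
cm [0.024 0.037 2.214] rows 0.3543793642794298 yaw 1.2669004579764664 j6 -0.15034671188664187 t 21.4 pos [ 0.553 -0.207  0.059] rot [-3.14  -0.     1.267]
```

View pics/t3.png

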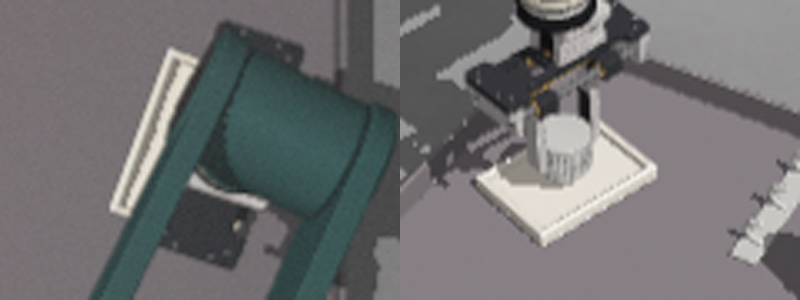

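The lid hovers over the middle of the dish (crop 567,160), and the fingers lie along its long axis. I'll lower it slowly.

Request:
servo_tool(
  targets=[
    [0,0,0.4,0],
    [0,0,0.8,0],
    [0,0,1.1,0],
    [0,0,1.4,0],
    [0,0,1.6,0],
    [0,0,1.7,0],
    [0,0,1.8,0],
    [0,0,1.8,0],
  ],
)

```text
time: 22.5
tool_pos: [0.5537, -0.2073, 0.0419]
ee_rot: [3.142, -0.0, 1.266]
wrist_force: [-0.1, -0.2, -1.0]
width: 0.0554
finger_force: 30.0
```

Request:
servo_tool(
  targets=[
    [0,0,0.07,0],
    [0,0,0.14,0],
    [0,0,0.2,0],
    [0,0,0.2,0],
  ],
)

```text
time: 23.0
tool_pos: [0.5537, -0.2074, 0.0398]
ee_rot: [-3.141, -0.0, 1.266]
wrist_force: [-0.0, -0.1, -1.6]
width: 0.0556
finger_force: 30.0
```

Request:
servo_tool(
  targets=[
    [0,0,0.07,0],
    [0,0,0.14,0],
    [0,0,0.2,0],
    [0,0,0.2,0],
  ],
)

```text
time: 23.5
tool_pos: [0.5538, -0.2073, 0.0387]
ee_rot: [3.141, -0.0, 1.266]
wrist_force: [-2.0, 0.6, 3.9]
width: 0.0555
finger_force: 30.0
```

Request:
servo_tool(
  targets=[
    [0,0,0.05,0],
    [0,0,0.1,0],
    [0,0,0.1,0],
  ],
)

```text
time: 23.88
tool_pos: [0.5539, -0.2073, 0.0387]
ee_rot: [3.141, -0.0, 1.266]
wrist_force: [-3.7, 1.9, 9.8]
width: 0.0554
finger_force: 30.0
```

Touchdown. I'll ease off the pressure, then open.

Request:
servo_tool(
  targets=[
    [0,0,-0.08,0],
    [0,0,-0.15,0],
    [0,0,-0.15,0],
  ],
)

```text
time: 24.25
tool_pos: [0.5538, -0.2074, 0.0387]
ee_rot: [3.141, -0.0, 1.266]
wrist_force: [-1.3, 1.6, 4.5]
width: 0.0556
finger_force: 30.0
```

Request:
servo_tool(
  targets=[
    [0,0,0,0],
    [0,0,0,0],
    [0,0,0,0],
    [0,0,0,0],
  ],
  claw=45,
)

```text
time: 24.75
tool_pos: [0.5537, -0.2073, 0.0381]
ee_rot: [-3.141, -0.0, 1.266]
wrist_force: [-0.3, 0.3, -0.9]
width: 0.0771
finger_force: 0.0
```

Request:
servo_tool(
  targets=[
    [0,0,-0.5,0],
    [0,0,-1.5,0],
    [0,0,-3,0],
    [0,0,-5,0],
    [0,0,-8,0],
    [0,0,-11,0],
    [0,0,-14,0],
    [0,0,-14,0],
  ],
)

```text
time: 25.75
tool_pos: [0.5555, -0.2082, 0.183]
ee_rot: [3.133, 0.001, 1.266]
wrist_force: [0.5, 0.3, 0.4]
width: 0.0773
finger_force: 0.0
```

Run:
```python
from h import *
go([.5537,-.2070,.037]);print(get_obs()["wrist_force"])
s=snapshot("scene")
cv2.imwrite("pics/t4.png",cv2.resize(s[141:231,180:300],(600,450),interpolation=cv2.INTER_CUBIC))
```

```text
cm [ 0.075 -0.333 14.596] rows 2.3359354422530076 yaw 1.2664339088733252 j6 -0.14981897787522416 t 25.75 pos [ 0.556 -0.208  0.183] rot [3.133 0.001 1.266]
[0.504 0.303 0.384]
```

View pics/t4.png

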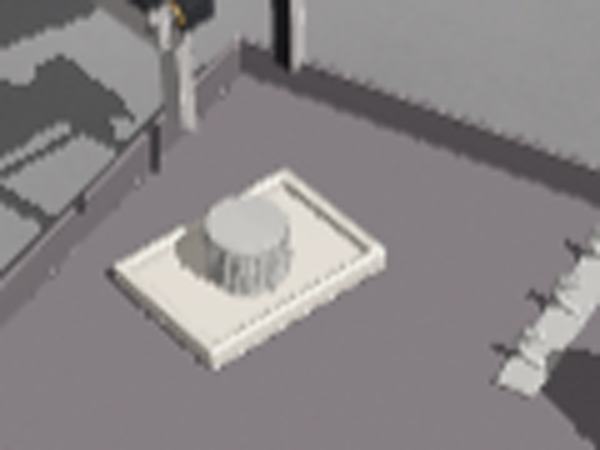

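The lid stands flat in the middle of the white dish (crop 248,245) and the gripper is clear of it. I'll let the arm settle and hand in.

Request:
servo_tool(
  targets=[
    [0,0,0,0],
    [0,0,0,0],
    [0,0,0,0],
    [0,0,0,0],
  ],
)

```text
time: 26.3
tool_pos: [0.5536, -0.2073, 0.1778]
ee_rot: [-3.141, -0.0, 1.266]
wrist_force: [0.4, -0.4, 0.1]
width: 0.0777
finger_force: 0.0
```

```bash
python3 -c "
from bench import *
print(close_job())"
```

```text
the job is handed in; nothing more can be done
None
```

The aluminium lid was unscrewed, lifted off and set open side down in the middle of the white soap dish, the arm touched neither the lint brush nor the hook strip, and the job was handed in at about 26 s with no verdict returned.

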